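Seat a splined yoke on its gauge arbor

TASK

Take the driveshaft yoke with the toothed (splined) bore and push it, ears up, down over the splined arbor, lining up the teeth and rocking it a little about the upright axis if they do not mesh at once, until it sits fully home on the arbor's shoulder; then let go. Do not use the smooth post, and leave the square-based clevis with the plain bore where it is.

Things in the scene. Friction and masses are not known exactly. Their poses are not given: they have to be found in the camera images.
- yoke_center (a point): Loose steel yoke, 74 mm high, 0.4 kg: barrel dia 55, 32 high, z up its axis; point on axis 37 above underside. Two round-topped ears at +y, -y: 28 wide (x), outer faces 52 apart, inner 37, from 5 below to 37 above the point; grip across them along y, about 20 above the point. Through bore dia 41, four inward teeth (7 wide, to 13.5 from axis) on the x-y diagonals, so slots at +-x, +-y. Sizes in mm.
- arbor_seat (a point): Centre of seat (dia 52 mm), 18 above table, of the fixed splined arbor on a dark base 76 x 76 x 12, sides along x, y. Shaft dia 22 rises 44 from the seat, conical nose; 4 teeth at +-x, +-y, 7 wide, to 18 from axis, tapering from 22 to a ridge 34 above seat. Yoke meshes with x axes parallel or square (90 deg steps, about 15 deg play). Home: yoke point 37 above this; unmeshed 10-34 too high.
- post_seat (a point): Centre of the seat of the smooth post, 18 mm above the table: a fixed stand with a dark round base (diameter 100 mm, 12 mm thick) and a shaft of the same height and diameter (22 mm, conical nose) but no teeth. The wrong place.
- clevis_center (a point): Loose bare-steel clevis, not wanted: a square block 54 x 54 x 30 mm with a smooth 16 mm hole and two square-cornered ears at +y and -y, 63 mm high over all. This point is on its axis, half-way up.
Not all that is in view belongs to the job. What is shaped like the part that bears arbor_seat but blue or turquoise is not meant.

How it is judged:
By the outcome, as a careful person would: the job done as asked, in the order asked, and still so for the second after the job is handed in, with the robot touching nothing.
It also fails if it takes over 48 s, if anything falls off the work surface, if the arm or the gripper's body presses on something with over 40 N, if the wrist force passes 120 N, or if a joint passes its speed limit or range.

ROBOT

A 6-joint arm with a two-finger parallel gripper is mounted at the origin on a cart in front of the work surface, level with it; the furniture and walls round the work are solid. World frame = base frame: x ahead of the robot, y to its left, z up, the work surface at z = 0. Lengths are in m, angles in rad, forces in N, time in s.
With the tool pointing down it reaches from about 0.35 to 0.975 m from the base axis. Payload 4.9 kg.
Tool frame: the origin (TCP) lies at the very end of the fingers, on their centre line; the grasp point (between the pads) lies 19 mm behind it; z points along the fingers, y is the line along which they close (so a half turn about z gives the same grasp; the last joint's range is limited). The gripper opens to 85 mm and grips with 20 to 120 N. Pads are 22 mm wide; open, the fingers measure 114 mm over their backs; the gripper's body (76 mm by 85 mm) begins 54 mm behind the grasp point. The pads swing forward as they close: fully open they stand 13 mm farther back than shut.
Start: joints at [1.195, 0.053, 1.613, -0, 1.476, -0.119], TCP at [0.159, 0.604, 0.231] pointing down, gripper open.
Joint ranges: [-3.01, 3.01], [-1.01, 2.22], [0.06, 2.58], [-1.02, 4.17], [0.09, 2.62], [-3.14, 3.14]. Speed limits (rad/s): [2.57, 2.57, 3.14, 3.14, 3.14, 3.14].

INTERFACE

Orientations are given as a rotation vector (axis times angle).
In Python, from station import ctrl gives the robot as it stands.
- The arm moves only by the shell command python3 -m crank 'ROWS' [OPENING] [FORCE]. ROWS is text: rows parted by semicolons, each of 4 numbers parted by spaces: the shift along the world's x, y, z in units of 0.5 m (1.0 is 0.5 m), then the turn about the world's z in units of 90 degrees (1.0 is 90 degrees). In form: x y z turn; .... A call has exactly 5 rows; each row shifts and turns the commanded pose from where the row before left it; what a row does not reach is not made up. A row lasts 1/12 s, in which the tool goes at most 41.7 mm and 7.16 degrees, less where a joint would pass 70% of its speed; a pose out of reach is approached as far as the arm can. A call with a number of a shift or a turn outside -1 to 1 is refused whole. A call with a gripper value outside its range is refused whole. OPENING is the opening in per cent of the stroke, from 0 (shut) to 100 (fully open), set as the call begins (- or left out, the last holds). The fingers move at their own pace and stop on an object; FORCE is the grip in N (left out, the last holds). Time passes only in rows, so rows that do not move let the fingers close, or fill a call up. It gives the time, the measured TCP pose, the force, the opening and the grip force at its end, in the units of the state.
- ctrl.get_obs(): the state, without advancing time (a new reading comes with each control period).
- ctrl.get_image(name): name is "scene" or "top" or "wrist"; returns (picture, depth): 480x640x3 uint8, red, green, blue; 480x640 float32, m along the optical axis (not along the pixel's ray), 0 where there is no reading.
- ctrl.get_calibration(name): a dict with "fx", "fy", "cx", "cy" (pixels), "extrinsics" (4x4, takes a point from world to camera coordinates). Camera axes: x right, y down, z forward; pixel columns grow to the right and rows downward; lengths in m; the calibration is good to about 2 mm. The wrist camera is an equidistant fisheye: a pixel r from the principal point sees the ray r / f radians off the axis. A picture is of the moment at which its call begins: read the wrist's pose just before it. get_calibration takes no time and is no camera call; for the wrist camera it gives the pose at the moment of the call.
- ctrl.finish_job(): hands the job in; it is judged then, once.
The state is a dict: "t": time; "q": joint angles; "dq": joint speeds; "effort": joint torques, N m; "tool_pos": TCP position; "tool_rot": TCP orientation; "contact_force": force on the tool from outside, world axes, zero at the start; "wrist_torque": the same for the moment, N m; "opening": finger opening in m; "grip_force": force on a finger pad.
Only numpy, scipy, OpenCV 4.12 (cv2) and the standard library are available. Lean on these libraries where they do the work, as an engineer would, in place of code of your own. Each camera call takes 0.05 s, during which the arm holds its last target. There are 200 camera calls.

## Working session

There is one attempt and no reset: what is moved stays moved. The work goes in short steps, Python scripts to look and compute and a shell command to move; the robot and the scene stay as the last step left them, time stands still between calls to the robot, and variables do not carry over. Pictures are saved under pics/ and viewed, at most 10 in all, crops included, and the job is handed in when it is done.

```bash
ls; mkdir -p pics; python3 - <<'E'
from station import ctrl
import cv2, numpy as np, pickle
d={}
for n in ("scene","top"):
    c=ctrl.get_calibration(n); p,z=ctrl.get_image(n); d[n]=(c,p,z)
    cv2.imwrite(f"pics/{n}0.png",p[:,:,::-1]); print(n,{k:np.round(v,3) for k,v in c.items()})
pickle.dump(d,open("d0.pkl","wb")); o=ctrl.get_obs(); print(o["t"],o["tool_pos"],o["tool_rot"],o["opening"])
E
```

```text
pics
scene {'fx': np.float64(444.918), 'fy': np.float64(444.918), 'cx': np.float64(324.621), 'cy': np.float64(238.239), 'extrinsics': array([[-0.446, -0.895,  0.007,  0.247],
       [-0.654,  0.321, -0.685,  0.468],
       [ 0.611, -0.31 , -0.728,  0.504],
       [ 0.   ,  0.   ,  0.   ,  1.   ]])}
top {'fx': np.float64(474.076), 'fy': np.float64(474.076), 'cx': np.float64(320.518), 'cy': np.float64(239.933), 'extrinsics': array([[ 0.011, -1.   , -0.01 , -0.013],
       [-0.996, -0.01 , -0.09 ,  0.622],
       [ 0.09 ,  0.011, -0.996,  1.063],
       [ 0.   ,  0.   ,  0.   ,  1.   ]])}
0.1 [0.15853867 0.60397832 0.23017688] [-4.02215509e-01 -3.11526891e+00  2.81517064e-03] 0.08577678496081158
```

View pics/scene0.png

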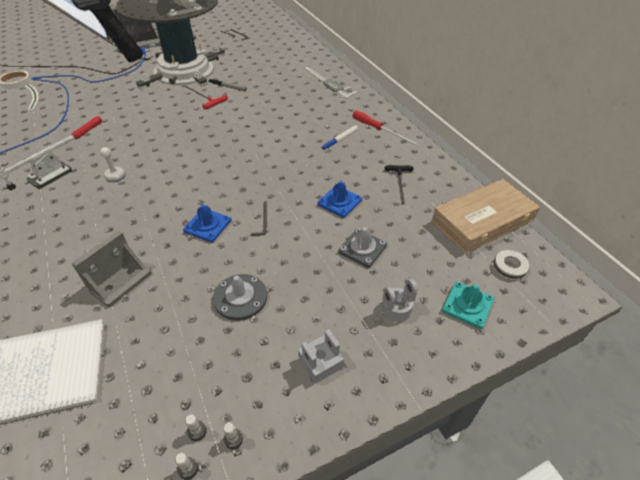

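View pics/top0.png

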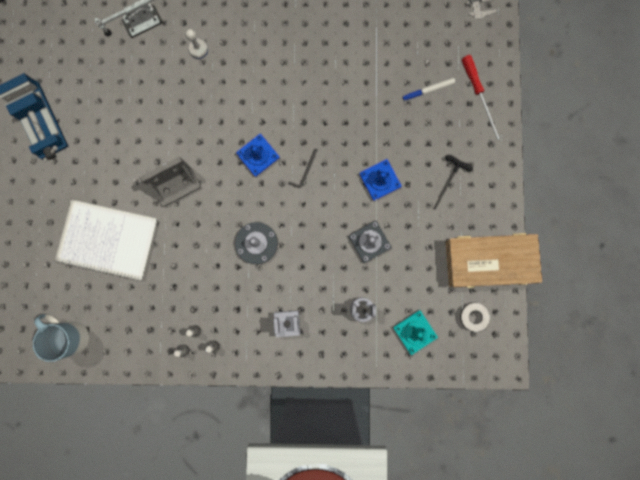

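In the scene view, the yoke looks to be at (398,300) with round ears, and the square clevis at (322,355). The bare grey arbor on a square dark base is at (362,245). The post on a round base is at (239,295). The blue parts at (207,222) and (340,198) and the turquoise one at (469,302) are decoys. In the top view: yoke (362,309), clevis (286,323), arbor (370,241), post (256,243). The yoke and arbor fit the description (round barrel with round-topped ears; undyed, square dark base with teeth). I'll confirm this in one enlarged crop and measure.

```bash
cat > h.py <<'E'
import numpy as np, cv2, pickle
def cloud(c,z):
    v,u=np.mgrid[0:480,0:640]; P=np.stack([(u-c["cx"])/c["fx"]*z,(v-c["cy"])/c["fy"]*z,z],-1)
    E=c["extrinsics"]; return (P-E[:3,3])@E[:3,:3]
def ray(c,uv,h):
    E=c["extrinsics"]; R=E[:3,:3]; o=-R.T@E[:3,3]
    d=R.T@np.array([(uv[0]-c["cx"])/c["fx"],(uv[1]-c["cy"])/c["fy"],1]); return o+d*(h-o[2])/d[2]
E
python3 - <<'E'
from h import *
d=pickle.load(open("d0.pkl","rb"))
c,p,z=d["top"]; W=cloud(c,z)
for n,(u,v) in dict(yoke=(362,309),arbor=(370,241)).items():
    s=np.s_[v-28:v+28,u-28:u+28]; w=W[s].reshape(-1,3); ok=z[s].ravel()>0; w=w[ok]
    print(n,"table z",np.median(w[:,2]).round(4))
    for lo,hi in ((.006,.016),(.016,.03),(.03,.045),(.045,.08)):
        q=w[(w[:,2]>lo)&(w[:,2]<hi)]
        if len(q): print(lo,hi,len(q),q.mean(0).round(4),q.min(0).round(3),q.max(0).round(3))
a=cv2.resize(p[205:345,320:420],None,fx=4,fy=4,interpolation=cv2.INTER_CUBIC)
q=d["scene"][1][225:330,330:430]
b=cv2.resize(q,None,fx=4,fy=4,interpolation=cv2.INTER_CUBIC)
o=np.zeros((560,800,3),np.uint8); o[:,:400]=a; o[:420,400:]=b
cv2.imwrite("pics/crop1.png",o[:,:,::-1])
E
```

```text
yoke table z 0.0006
0.006 0.016 27 [ 0.4689 -0.1054  0.0089] [ 0.409 -0.166  0.006] [ 0.523 -0.039  0.015]
0.016 0.03 58 [ 0.4702 -0.1023  0.0265] [ 0.439 -0.125  0.018] [ 0.493 -0.075  0.03 ]
0.03 0.045 146 [ 0.466  -0.1028  0.0331] [ 0.439 -0.124  0.03 ] [ 0.493 -0.076  0.044]
0.045 0.08 108 [ 0.4669 -0.1027  0.0688] [ 0.453 -0.128  0.045] [ 0.481 -0.076  0.076]
arbor table z 0.0018
0.006 0.016 666 [ 0.6225 -0.1196  0.012 ] [ 0.56  -0.18   0.006] [ 0.682 -0.057  0.016]
0.016 0.03 279 [ 0.6229 -0.1206  0.0188] [ 0.58  -0.165  0.016] [ 0.669 -0.077  0.03 ]
0.03 0.045 27 [ 0.6198 -0.1187  0.0402] [ 0.606 -0.137  0.031] [ 0.638 -0.105  0.045]
0.045 0.08 94 [ 0.6229 -0.1201  0.0537] [ 0.61  -0.134  0.045] [ 0.638 -0.107  0.066]
```

View pics/crop1.png

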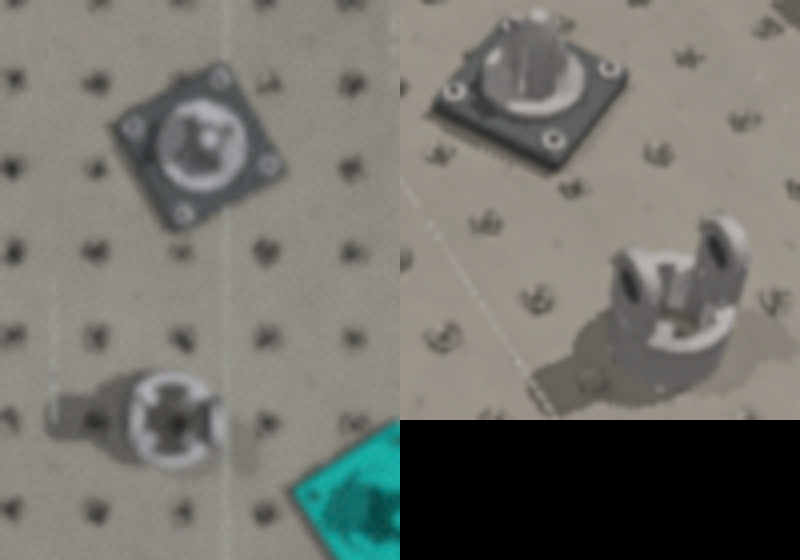

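The crop confirms both. On the left (top view), the arbor at (370,241) is grey-toothed on a dark square base turned about 30°. The yoke at (362,309) has a toothed bore with ears left and right, and its ears are round-topped in the scene crop. Next I'll measure the yaws and centres.

```bash
python3 - <<'E'
from h import *
d=pickle.load(open("d0.pkl","rb"))
def rect(w): 
    r=cv2.minAreaRect((w[:,:2]*1000).astype(np.float32)); return np.round(r[0],1),np.round(r[1],1),round(r[2],1)
for n in ("top","scene"):
    c,p,z=d[n]; W=cloud(c,z); hsv=cv2.cvtColor(p,cv2.COLOR_RGB2HSV)
    M=(z>0)&(np.hypot(W[...,0]-.622,W[...,1]+.12)<.06)
    g=M&(W[...,2]>.006)&(W[...,2]<.05)
    # base by darkness
    lum=p.max(2); b=M&(lum<105)&(W[...,2]>.005)&(W[...,2]<.017)
    b=cv2.morphologyEx(b.astype(np.uint8),cv2.MORPH_OPEN,np.ones((2,2)))
    k,l,s,_=cv2.connectedComponentsWithStats(b); i=1+s[1:,4].argmax()
    cnt=cv2.findContours((l==i).astype(np.uint8),0,1)[0][0][:,0]
    print(n,"base",rect(np.array([ray(c,q,.012) for q in cnt])),len(cnt))
    s=M&(W[...,2]>.04); print(" shaft",W[s].mean(0).round(4),W[s].max(0).round(4))
    s=M&(W[...,2]>.055); print(" tip",W[s].mean(0).round(4),s.sum())
    Y=(z>0)&(np.hypot(W[...,0]-.467,W[...,1]+.103)<.05)
    e=Y&(W[...,2]>.045); P=W[e]; L=P[P[:,1]>-.102]; R=P[P[:,1]<=-.102]
    print(" ears",len(L),L.mean(0).round(4),L.max(0).round(4),len(R),R.mean(0).round(4),R.max(0).round(4))
    t=P[:,2]>.06; a=np.polyfit(P[t,1],P[t,0],1)[0]; print(" ear yaw deg(x=a*y)",np.degrees(np.arctan(-a)).round(1))
    r=Y&(W[...,2]>.026)&(W[...,2]<.037); P=W[r].astype(np.float32)
    h=cv2.convexHull((P[:,:2]*1000)); print(" barrel",cv2.minEnclosingCircle(h), cv2.fitEllipse(h))
E
```

```text
top base (array([ 620.3, -121.8]), array([76.1, 75.7]), 31.2) 122
 shaft [ 0.6224 -0.1202  0.0519] [ 0.638  -0.1051  0.0656]
 tip [ 0.6231 -0.1206  0.0598] 36
 ears 52 [ 0.4679 -0.0801  0.0699] [ 0.481  -0.0762  0.0763] 56 [ 0.466  -0.1238  0.0677] [ 0.4794 -0.1207  0.0764]
 ear yaw deg(x=a*y) -3.1
 barrel ((466.3448486328125, -102.75080871582031), 27.21294593811035) ((466.5389709472656, -102.59001159667969), (52.342498779296875, 54.119564056396484), 77.11784362792969)
scene base (array([ 613.1, -117.2]), array([76.1, 78.1]), 29.7) 171
 shaft [ 0.6163 -0.1168  0.0503] [ 0.6336 -0.1033  0.0641]
 tip [ 0.6186 -0.118   0.0594] 37
 ears 169 [ 0.4615 -0.077   0.0615] [ 0.4773 -0.0742  0.0755] 170 [ 0.46   -0.1215  0.0615] [ 0.4786 -0.1184  0.0769]
 ear yaw deg(x=a*y) -2.4
 barrel ((463.775146484375, -100.96182250976562), 28.451416015625) ((463.3050231933594, -100.53250122070312), (54.48513412475586, 55.435306549072266), 133.0243682861328)
```

```bash
R='0.031 -0.071 0 0.0067;0.031 -0.071 0 0.0067;0.031 -0.071 0 0.0067;0.031 -0.071 0 0.0067;0.031 -0.071 0 0.0067' ; unset R
python3 -m crank '0.031 -0.071 0 0.0067;0.031 -0.071 0 0.0067;0.031 -0.071 0 0.0067;0.031 -0.071 0 0.0067;0.031 -0.071 0 0.0067' 100 40
python3 -m crank '0.031 -0.071 0 0.0067;0.031 -0.071 0 0.0067;0.031 -0.071 0 0.0067;0.031 -0.071 0 0.0067;0.031 -0.071 0 0.0067'
```

```text
t: 0.52
tool_pos: [0.2363, 0.4252, 0.2305]
tool_rot: [-0.318, -3.125, 0.002]
contact_force: [0.8, -0.5, 0.2]
opening: 0.0856
grip_force: 0.0
t: 0.93
tool_pos: [0.3137, 0.2477, 0.2309]
tool_rot: [0.236, 3.133, -0.0]
contact_force: [1.0, 0.3, 0.0]
opening: 0.0852
grip_force: 0.0
```

```bash

python3 -m crank '0.031 -0.071 0 0.0067;0.031 -0.071 0 0.0067;0.031 -0.071 0 0.0067;0.031 -0.071 0 0.0067;0.031 -0.071 0 0.0067'
python3 -m crank '0.031 -0.071 -0.02 0.0067;0.031 -0.071 -0.02 0.0067;0.030 -0.070 -0.02 0.0067;0.025 -0.065 -0.02 0.0067;0 0 0 0'
python3 - <<'E'
from station import ctrl
import cv2, numpy as np, pickle
c=ctrl.get_calibration("wrist"); o=ctrl.get_obs(); p,z=ctrl.get_image("wrist")
pickle.dump((c,o,p,z),open("w1.pkl","wb")); cv2.imwrite("pics/w1.png",p[:,:,::-1]); print(c,o["t"],o["q"],o["tool_pos"],o["tool_rot"])
E
```

```text
t: 1.35
tool_pos: [0.3913, 0.0701, 0.2311]
tool_rot: [0.155, 3.137, 0.0]
contact_force: [-0.1, 0.3, -0.5]
opening: 0.0857
grip_force: 0.0
t: 1.77
tool_pos: [0.4495, -0.0708, 0.1886]
tool_rot: [-0.098, -3.136, 0.001]
contact_force: [-0.4, -0.1, 0.3]
opening: 0.0853
grip_force: 0.0
{'fx': 371.64829954431775, 'fy': 371.64829954431775, 'cx': 325.4713936255397, 'cy': 234.2282204753098, 'extrinsics': array([[ 6.25257455e-02,  9.98043266e-01, -4.12430912e-04,
         4.12741016e-02],
       [ 9.56943655e-01, -5.98335469e-02,  2.84040116e-01,
        -4.59163004e-01],
       [ 2.83459648e-01, -1.81544932e-02, -9.58812308e-01,
         2.09139909e-01],
       [ 0.00000000e+00,  0.00000000e+00,  0.00000000e+00,
         1.00000000e+00]])} 1.7667 [-3.18909689e-01 -3.41911100e-01  2.03882630e+00 -1.91787576e-03
  1.44834476e+00 -1.82707745e+00] [ 0.4494828  -0.07083043  0.18856443] [-9.78608457e-02 -3.13600940e+00  1.23101717e-03]
```

View pics/w1.png

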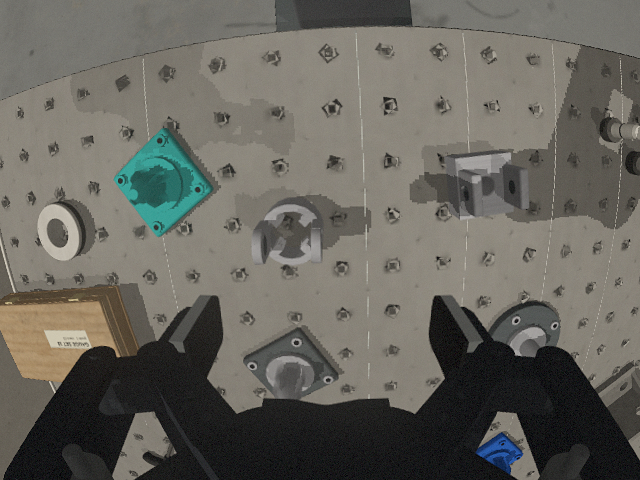

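The wrist view shows the yoke at (290,232), the clevis at (485,180), the arbor at (290,370) partly hidden, and the turquoise decoy at (163,180). I'll measure from the wrist depth.

```bash
cat >> h.py <<'E'
def wcloud(c,z):
    v,u=np.mgrid[0:480,0:640]; x=(u-c["cx"])/c["fx"]; y=(v-c["cy"])/c["fy"]; r=np.hypot(x,y)+1e-9
    k=np.tan(r)/r; P=np.stack([x*k*z,y*k*z,z],-1); E=c["extrinsics"]; return (P-E[:3,3])@E[:3,:3]
E
python3 - <<'E'
from h import *
c,o,p,z=pickle.load(open("w1.pkl","rb")); W=wcloud(c,z); ok=z>0
Y=ok&(np.hypot(W[...,0]-.467,W[...,1]+.103)<.05)
print("table",np.median(W[ok&(abs(W[...,2])<.006)][:,2]))
P=W[Y&(W[...,2]>.045)]; L=P[P[:,1]>-.102]; R=P[P[:,1]<=-.102]
for e in (L,R): print("ear",len(e),np.median(e,0).round(4),e.min(0).round(4),e.max(0).round(4))
t=P[:,2]>.04; l,r=L.mean(0),R.mean(0)
for e in (L,R):
    q=e[e[:,2]>.05]; print(" minrect",cv2.minAreaRect((q[:,:2]*1000).astype(np.float32)), np.median(q,0))
P=W[Y&(W[...,2]>.027)&(W[...,2]<.036)].astype(np.float32); h=cv2.convexHull(P[:,:2]*1000)
print("barrel",P.shape,cv2.minEnclosingCircle(h))
M=ok&(np.hypot(W[...,0]-.6215,W[...,1]+.12)<.06)&(W[...,2]>.008)&(W[...,2]<.016)
P=W[M].astype(np.float32); print("base",P.shape,P.min(0),P.max(0)); 
v,u=np.where(M); h=cv2.convexHull(P[:,:2]*1000)[:,0]; 
e=np.roll(h,-1,0)-h; n=np.hypot(*e.T); i=n>8; print(np.c_[h[i].round(1),n[i].round(1),(np.degrees(np.arctan2(e[i,1],e[i,0]))%90).round(1)])
# tool pads
E
```

```text
table -0.00037773543382396127
ear 16037 [ 0.4382 -0.0804  0.2782] [ 0.4279 -0.102   0.0451] [ 0.479  -0.06    0.2942]
ear 18068 [ 0.4375 -0.1261  0.2615] [ 0.4298 -0.1429  0.0451] [ 0.4775 -0.102   0.2973]
 minrect ((448.486083984375, -76.65092468261719), (56.0076789855957, 35.859283447265625), 28.545188903808594) [ 0.43819005 -0.08040366  0.2782589 ]
 minrect ((452.6275939941406, -123.03092956542969), (39.381778717041016, 49.12268829345703), 84.8440170288086) [ 0.43751737 -0.12613482  0.26162402]
barrel (1252, 3) ((464.1129150390625, -99.5593032836914), 27.898086547851562)
base (2208, 3) [ 0.57068855 -0.16817974  0.00800136] [ 0.65992177 -0.06757264  0.01599573]
[[ 659.9 -109.    43.8   29.8]
 [ 630.6  -69.5    9.3   24.6]
 [ 622.1  -73.4   21.2   29.6]
 [ 603.7  -83.8   33.7   30.7]
 [ 571.  -106.8   47.9   29.8]
 [ 594.8 -148.4   11.1   31.5]
 [ 600.6 -157.8   10.2   32.1]
 [ 610.6 -168.2   20.8   30.2]
 [ 628.5 -157.7   25.8   31.9]
 [ 651.1 -142.9   35.1   75.5]]
```

```bash
python3 - <<'E'
from h import *
c,o,p,z=pickle.load(open("w1.pkl","rb")); W=wcloud(c,z); ok=z>0
P=W[ok&(np.hypot(W[...,0]-.467,W[...,1]+.103)<.05)&(W[...,2]>.04)&(W[...,2]<.085)]
for e in (P[P[:,1]>-.102],P[P[:,1]<=-.102]):
    h=e.copy(); print("ear",len(h),h.mean(0).round(4),np.percentile(h,2,0).round(4),np.percentile(h,98,0).round(4))
    # yaw from ear face line
    for s in (h[:,2]>.05,): vx=cv2.fitLine((h[s][:,:2]*1000).astype(np.float32),cv2.DIST_HUBER,0,.01,.01).ravel(); print(np.degrees(np.arctan2(vx[1],vx[0])))
    print(cv2.minAreaRect((h[:,:2]*1000).astype(np.float32)))
M=ok&(np.hypot(W[...,0]-.6215,W[...,1]+.12)<.03)&(W[...,2]>.04)&(W[...,2]<.075); print(M.sum(), W[M].mean(0), W[M].max(0))
E
```

```text
ear 459 [ 0.4617 -0.0772  0.0659] [ 0.4515 -0.0812  0.0437] [ 0.4772 -0.0733  0.0741]
2.0235643
((465.0129089355469, -77.40634155273438), (8.448256492614746, 27.668973922729492), 88.26994323730469)
ear 605 [ 0.4611 -0.1206  0.0632] [ 0.4501 -0.1253  0.0411] [ 0.4765 -0.1178  0.0737]
3.0394049
((463.5998229980469, -121.7506103515625), (8.036810874938965, 27.75055694580078), 89.22830200195312)
472 [ 0.6153432  -0.11716633  0.04860033] [ 0.63587353 -0.10209174  0.06085351]
```

```bash

python3 -m crank '0.031 -0.061 0 0.018;0 0 -0.06 0;0 0 -0.06 0;0 0 -0.06 0;0 0 -0.05 0'
python3 -m crank '0 0 -0.035 0;0 0 -0.034 0;0 0 0 0;0 0 0 0;0 0 0 0' 
python3 -m crank '0 0 0 0;0 0 0 0;0 0 0 0;0 0 0 0;0 0 0 0' 30 40
python3 -m crank '0 0 0 0;0 0 0 0;0 0 0 0;0 0 0 0;0 0 0 0'
```

```text
t: 2.23
tool_pos: [0.4644, -0.0958, 0.0745]
tool_rot: [-0.044, -3.14, -0.001]
contact_force: [-0.8, 0.1, 0.3]
opening: 0.0854
grip_force: 0.0
t: 2.65
tool_pos: [0.466, -0.0967, 0.0431]
tool_rot: [0.044, 3.14, -0.001]
contact_force: [0.1, 0.2, 0.1]
opening: 0.0852
grip_force: 0.0
t: 3.07
tool_pos: [0.4665, -0.0981, 0.0436]
tool_rot: [0.045, 3.139, -0.003]
contact_force: [-1.1, -2.9, 6.2]
opening: 0.0509
grip_force: 42.4
t: 3.48
tool_pos: [0.4666, -0.0981, 0.0437]
tool_rot: [0.045, 3.139, -0.003]
contact_force: [-1.8, -3.0, 5.5]
opening: 0.0512
grip_force: 42.4
```

```bash

python3 -m crank '0 0 0.02 0;0 0 0.06 0;0 0 0.07 0;0 0 0.07 0;0 0 0.07 0' 30 60
python3 -m crank '0.05 -0.009 0 0.059;0.07 -0.009 0 0.059;0.07 -0.009 0 0.059;0.07 -0.009 0 0.059;0.07 -0.009 0 0.059'
python3 -m crank '0 0 0 0.059;0 0 0 0;0 0 0 0;0 0 0 0;0 0 0 0'
cat > snap.py <<'E'
import sys
from h import *
from station import ctrl
n,tag=sys.argv[1:]; c=ctrl.get_calibration(n); o=ctrl.get_obs(); p,z=ctrl.get_image(n)
pickle.dump((c,o,p,z),open(tag+".pkl","wb")); cv2.imwrite(f"pics/{tag}.png",p[:,:,::-1]); print(o["t"],o["q"].round(2),o["tool_pos"].round(4),o["tool_rot"].round(3),o["opening"],o["contact_force"])
E
python3 snap.py wrist w2
```

```text
t: 3.9
tool_pos: [0.4637, -0.0961, 0.1869]
tool_rot: [-0.045, -3.138, -0.003]
contact_force: [1.4, -1.0, -4.4]
opening: 0.051
grip_force: 64.5
t: 4.32
tool_pos: [0.6306, -0.1189, 0.1852]
tool_rot: [0.684, -3.063, -0.004]
contact_force: [-0.5, -0.7, -2.9]
opening: 0.0509
grip_force: 64.7
t: 4.73
tool_pos: [0.6292, -0.1192, 0.1869]
tool_rot: [0.817, -3.033, -0.001]
contact_force: [-0.4, -0.5, -4.5]
opening: 0.0514
grip_force: 64.8
4.7333 [-0.3   0.12  1.62  0.    1.41 -2.4 ] [ 0.6292 -0.1192  0.1869] [ 8.170e-01 -3.033e+00 -1.000e-03] 0.05138265068660133 [-0.36556822 -0.4938915  -4.51851543]
```

View pics/w2.png

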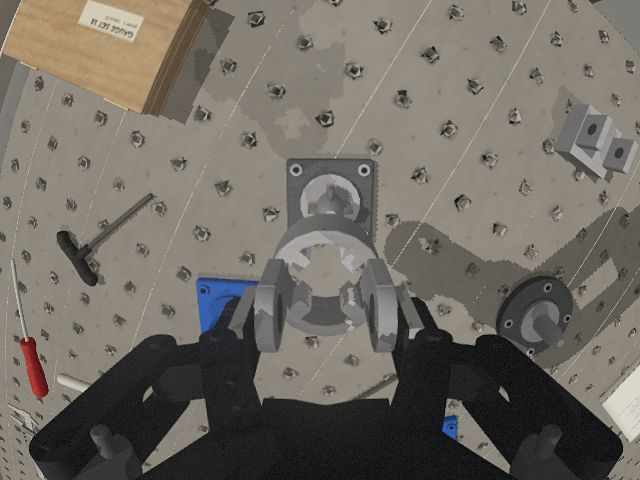

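The wrist view shows the yoke held at (330,285), level, with the arbor beyond it at (330,190). The arbor's base sides are square to the gripper. I'll measure both in this one view.

```bash
python3 - <<'E'
from h import *
c,o,p,z=pickle.load(open("w2.pkl","rb")); W=wcloud(c,z); ok=z>0
a=o["tool_rot"]; a=a/np.linalg.norm(a); ty=2*a[1]*a[:2]-[0,1]; ty*=-1 if ty[1]<0 else 1; yaw=np.arctan2(-ty[0],ty[1]); print("yaw",np.degrees(yaw))
R=np.array([[np.cos(yaw),np.sin(yaw)],[-np.sin(yaw),np.cos(yaw)]]); T=o["tool_pos"]
L=(W[...,:2]-T[:2])@R.T*1000; H=W[...,2]*1000   # tool-aligned mm
v,u=np.mgrid[0:480,0:640]
def sh(n,m): q=np.c_[L[m],H[m]]; print(n,len(q),np.percentile(q,[1,50,99],0).round(1).tolist())
box=ok&(u>270)&(u<390)&(v>215)&(v<335)
for lo in range(130,225,5):
    m=box&(H>lo)&(H<=lo+5)
    if m.sum()>30: sh(lo,m)
m=box&(H>168)&(H<182); h=cv2.convexHull(L[m].astype(np.float32)); print("barrel top",cv2.minEnclosingCircle(h),cv2.fitEllipse(h))
A=ok&(u>270)&(u<395)&(v>150)&(v<250)
m=A&(H>8)&(H<16); sh("base",m); sh("seat",A&(H>16.5)&(H<21)); sh("shaft",A&(H>30)&(H<75))
print("base rect",cv2.minAreaRect(L[m].astype(np.float32)))
f=A&(H>6)&(H<22)&(v<200); 
rows=[(L[r][f[r]][:,1].min(),L[r][f[r]][:,1].max(),L[r][f[r]][:,0].mean()) for r in range(160,200,5) if f[r].sum()>5]; print(np.round(rows,1))
E
```

```text
yaw 30.14253816101623
140 64 [[-26.1, -20.3, 142.3], [11.5, 0.6, 144.6], [20.3, 24.7, 145.0]]
145 375 [[-27.3, -23.2, 145.1], [4.4, 0.1, 147.6], [20.0, 24.0, 150.0]]
150 590 [[-27.9, -21.3, 150.1], [6.9, 1.1, 152.7], [20.2, 23.4, 154.9]]
155 645 [[-27.8, -22.2, 155.0], [6.7, 0.6, 157.5], [20.1, 22.9, 160.0]]
160 709 [[-28.0, -21.8, 160.1], [7.2, 1.1, 162.6], [20.2, 23.3, 164.9]]
165 782 [[-28.0, -21.0, 165.1], [7.3, 1.1, 167.4], [20.2, 22.2, 169.9]]
170 3396 [[-27.6, -19.9, 170.2], [-11.8, 0.6, 174.2], [24.6, 21.8, 175.0]]
175 951 [[-26.4, -22.2, 175.0], [-14.3, 1.1, 175.4], [23.7, 25.4, 179.8]]
180 283 [[-14.9, -22.3, 180.1], [-11.4, 19.1, 182.6], [11.6, 26.4, 184.9]]
185 298 [[-15.1, -21.7, 185.1], [-10.7, 19.1, 187.4], [12.3, 26.2, 189.9]]
190 241 [[-15.0, -21.0, 190.1], [-13.9, 19.1, 192.8], [12.2, 26.2, 195.0]]
195 317 [[-15.1, -20.2, 195.0], [-12.1, 18.9, 197.1], [10.8, 25.5, 200.0]]
200 351 [[-14.9, -19.6, 200.0], [-10.2, 18.9, 202.6], [7.8, 24.6, 205.0]]
205 397 [[-14.3, -19.0, 205.1], [-11.4, 19.2, 207.5], [4.2, 24.0, 209.9]]
210 413 [[-12.5, -18.7, 210.1], [-8.5, 20.0, 212.7], [1.7, 23.6, 215.0]]
215 232 [[-7.8, -18.6, 215.0], [-3.7, 20.8, 215.9], [-0.6, 23.4, 217.2]]
barrel top ((-1.343302845954895, 1.5262107849121094), 28.280807495117188) ((-0.9978857040405273, 1.2355538606643677), (54.05231475830078, 56.752197265625), 179.85995483398438)
base 3122 [[-43.4, -33.0, 8.8], [-27.1, 5.7, 11.4], [18.9, 41.7, 15.6]]
seat 1180 [[-30.5, -20.1, 16.5], [-16.1, 5.6, 17.6], [6.8, 29.7, 19.4]]
shaft 732 [[-23.7, -12.9, 30.7], [-10.5, 4.4, 48.4], [-3.8, 22.1, 62.1]]
base rect ((-8.781173706054688, 4.465476989746094), (76.54485321044922, 70.2483139038086), 88.72514343261719)
[[-32.2  41.1 -42.6]
 [-32.   42.1 -38.5]
 [-32.   42.3 -34.2]
 [-32.3  42.3 -30. ]
 [-33.2  41.4 -25.8]
 [-33.4  41.4 -21.4]
 [-33.6  41.7 -17.2]
 [-33.8  41.9 -12.8]]
```

```bash

python3 -m crank '-0.0106 0.0036 0 0;0 0 -0.05 0;0 0 -0.05 0;0 0 -0.04 0;0 0 0 0'
python3 -m crank '0 0 -0.01 0;0 0 -0.01 0;0 0 -0.01 0;0 0 0 0;0 0 0 0'
python3 snap.py scene s1
```

```text
t: 5.2
tool_pos: [0.6207, -0.1164, 0.1114]
tool_rot: [0.816, -3.025, -0.008]
contact_force: [-2.2, 0.3, -6.3]
opening: 0.0506
grip_force: 64.7
t: 5.62
tool_pos: [0.6253, -0.1178, 0.1025]
tool_rot: [-0.819, 3.032, -0.001]
contact_force: [-0.0, 0.9, -4.8]
opening: 0.0508
grip_force: 64.8
5.6167 [-0.3   0.19  1.69 -0.    1.26 -2.4 ] [ 0.6253 -0.1178  0.1025] [-8.190e-01  3.032e+00 -1.000e-03] 0.05077299419210166 [-0.02047767  0.8591237  -4.84961097]
```

```bash

python3 -m crank '-0.001 0 -0.006 0;0 0 -0.006 0;0 0 -0.006 0;0 0 0 0;0 0 0 0'
python3 -m crank '0 0 -0.006 0;0 0 -0.006 0;0 0 -0.006 0;0 0 0 0;0 0 0 0'
```

```text
t: 6.08
tool_pos: [0.6241, -0.1176, 0.0923]
tool_rot: [0.819, -3.032, -0.001]
contact_force: [0.2, -0.4, -4.2]
opening: 0.0509
grip_force: 64.9
t: 6.5
tool_pos: [0.6241, -0.1176, 0.0833]
tool_rot: [0.819, -3.032, -0.001]
contact_force: [0.1, 0.4, -4.3]
opening: 0.0513
grip_force: 64.9
```

It's past the tooth taper with no contact, so the teeth are meshed. I'll continue down.

```bash

python3 -m crank '0 0 -0.008 0;0 0 -0.008 0;0 0 -0.008 0;0 0 -0.006 0;0 0 0 0'
python3 -m crank '0 0 -0.004 0;0 0 -0.004 0;0 0 -0.004 0;0 0 0 0;0 0 0 0'
```

```text
t: 6.92
tool_pos: [0.6236, -0.1174, 0.0674]
tool_rot: [0.819, -3.031, -0.002]
contact_force: [-0.5, 0.0, -4.4]
opening: 0.0511
grip_force: 64.9
t: 7.33
tool_pos: [0.6243, -0.1177, 0.0627]
tool_rot: [0.819, -3.033, -0.0]
contact_force: [0.4, -0.2, -4.3]
opening: 0.051
grip_force: 64.9
```

```bash

python3 -m crank '0 0 -0.002 0;0 0 -0.002 0;0 0 -0.002 0;0 0 0 0;0 0 0 0'
python3 -m crank '0 0 0 0;0 0 0 0;0 0 0 0;0 0 0 0;0 0 0 0'
```

```text
t: 7.75
tool_pos: [0.6248, -0.1178, 0.0618]
tool_rot: [-0.819, 3.033, -0.0]
contact_force: [-4.2, 1.5, 5.0]
opening: 0.0512
grip_force: 66.2
t: 8.17
tool_pos: [0.6248, -0.1178, 0.0618]
tool_rot: [-0.819, 3.033, -0.0]
contact_force: [-5.2, 1.5, 5.5]
opening: 0.0511
grip_force: 66.2
```

The yoke touched the shoulder at the predicted height (0.0617). I'll press slightly to confirm, then release straight up.

```bash

python3 -m crank '0 0 -0.003 0;0 0 0 0;0 0 0.003 0;0 0 0.002 0;0 0 0 0'
python3 -m crank '0 0 0 0;0 0 0 0;0 0 0 0;0 0 0 0;0 0 0 0' 100
python3 -m crank '0 0 0.02 0;0 0 0.05 0;0 0 0.08 0;0 0 0.08 0;0 0 0.05 0'
python3 -m crank '0.02 0 0 0;0 0 0 0;0 0 0 0;0 0 0 0;0 0 0 0'
python3 snap.py wrist w3; python3 snap.py scene s3; python3 snap.py top t3
python3 - <<'E'
from h import *
c,o,p,z=pickle.load(open("w3.pkl","rb")); W=wcloud(c,z)
for n,C in (("w3",wcloud),("s3",cloud)):
    c,o,p,z=pickle.load(open(n+".pkl","rb")); W=C(c,z); b=(z>0)&(np.hypot(W[...,0]-.622,W[...,1]+.118)<.032)
    h=W[b][:,2]; h=h[h<.12]; q=h[(h>.04)&(h<.06)]
    hist,e=np.histogram(q,20); i=hist.argmax(); print(n,"barrel top z",e[i:i+2].round(4),"ear top",np.percentile(h[h>.07],99))
q=pickle.load(open("s3.pkl","rb"))[2]; w=pickle.load(open("w3.pkl","rb"))[2]
a=cv2.resize(q[190:310,310:430],(400,400),interpolation=2); b=cv2.resize(w[120:320,220:420],(400,400),interpolation=2)
cv2.imwrite("pics/fin.png",np.hstack([a,b])[:,:,::-1])
E
```

```text
t: 8.58
tool_pos: [0.625, -0.1179, 0.0618]
tool_rot: [-0.819, 3.032, -0.001]
contact_force: [-1.2, 0.6, 3.3]
opening: 0.051
grip_force: 65.9
t: 9.0
tool_pos: [0.6245, -0.1177, 0.0607]
tool_rot: [-0.819, 3.033, -0.0]
contact_force: [1.4, -0.5, 0.5]
opening: 0.0856
grip_force: 0.0
t: 9.42
tool_pos: [0.6259, -0.1182, 0.2066]
tool_rot: [-0.818, 3.028, -0.005]
contact_force: [1.2, -0.5, 1.1]
opening: 0.0854
grip_force: 0.0
t: 9.83
tool_pos: [0.6331, -0.1174, 0.1984]
tool_rot: [0.818, -3.03, -0.003]
contact_force: [-0.1, -0.0, -0.2]
opening: 0.0855
grip_force: 0.0
9.8333 [-0.3   0.12  1.6  -0.    1.43 -2.4 ] [ 0.6331 -0.1174  0.1984] [ 8.18e-01 -3.03e+00 -3.00e-03] 0.08551249837890533 [-0.09428668 -0.03103842 -0.22567653]
9.8833 [-0.3   0.12  1.6  -0.    1.43 -2.4 ] [ 0.6333 -0.1174  0.1986] [ 8.18e-01 -3.03e+00 -3.00e-03] 0.08558893873374591 [ 0.33214602  0.37770299 -0.24168628]
9.9333 [-0.3   0.12  1.6  -0.    1.43 -2.4 ] [ 0.6335 -0.1175  0.199 ] [ 8.18e-01 -3.03e+00 -2.00e-03] 0.08541339772906878 [ 1.31996129 -0.28704918 -0.06084038]
w3 barrel top z [0.049 0.05 ] ear top 0.09216980781162994Traceback (most recent call last):
  File "<stdin>", line 6, in <module>
    return _quantile_unchecked(
        a, q, axis, out, overwrite_input, method, keepdims, weights)
    return _ureduce(a,
                    func=_quantile_ureduce_func,
    ...<5 lines>...
                    overwrite_input=overwrite_input,
                    method=method)
    r = func(a, **kwargs)
    result = _quantile(arr,
                       quantiles=q,
    ...<2 lines>...
                       out=out,
                       weights=wgt)
    slices_having_nans = np.isnan(arr[-1, ...])
                                  ~~~^^^^^^^^^
IndexError: index -1 is out of bounds for axis 0 with size 0
```

The wrist depth gives the barrel top at 0.049–0.050 m and the ear tops at 0.092 m, which is exactly home (18+32 and 18+74 mm). The scene view is blocked by the arm. I'll take one look at the wrist picture.

View pics/w3.png

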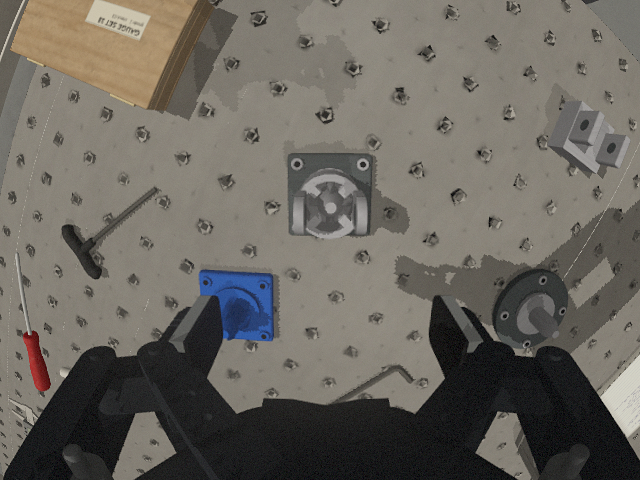

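The yoke at (331,205) sits meshed and level on the arbor with its ears up. The clevis at (590,135) is where it was, and the gripper is clear.

```bash
python3 -c "
from station import ctrl
print(ctrl.finish_job())"
```

```text
the job is handed in; nothing more can be done
None
```

The splined yoke is fully home on the arbor's shoulder, ears up with its teeth meshed, and released; I handed the job in at about 10 s, with the clevis untouched and the smooth post unused.

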